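Find the rattling parts case and hold it out for inspection

ROBOT

A 6-joint arm with a two-finger parallel gripper is mounted at the origin on the work surface. World frame = base frame: x ahead of the robot, y to its left, z up, the work surface at z = 0. Lengths are in m, angles in rad, forces in N, time in s.
With the tool pointing down it reaches from about 0.325 to 0.775 m from the base axis. Payload 5.5 kg.
Tool frame: the origin (TCP) lies at the very end of the fingers, on their centre line; the grasp point (between the pads) lies 19 mm behind it; z points along the fingers, y is the direction in which the jaws open and shut (so a half turn about z gives the same grasp; the last joint's range is limited). The gripper opens to 85 mm and grips with 20 to 120 N. Pads are 22 mm wide; open, the fingers measure 114 mm over their backs; the gripper's body (76 mm by 85 mm) begins 54 mm behind the grasp point. The pads swing forward as they close: fully open they stand 13 mm farther back than shut.
Start: joints at [-1.393, 0.091, 1.231, -0, 1.82, -0.057], TCP at [0.14, -0.584, 0.231] pointing down, gripper open.
Joint ranges: [-2.87, 2.87], [-0.86, 2.18], [0.17, 2.46], [-1.51, 4.65], [0.06, 2.69], [-2.65, 2.65]. Speed limits (rad/s): [2.57, 2.57, 3.01, 3.14, 3.14, 3.14].

INTERFACE

Orientations are given as [roll, pitch, yaw] about the fixed x, y, z axes, in that order (R = Rz(yaw) Ry(pitch) Rx(roll)).
In Python, from workcell import env, capture, calibration, ticket, find_in, silhouettes gives the robot as it stands. The module is installed in compiled form; this text tells all that it offers.
- The arm moves only by the shell command python3 -m pendant 'ROWS' [OPENING] [FORCE]. ROWS is JSON, a list of rows, each an object with "dp": the shift along the tool's x, y, z as a fraction of full scale, a list of three; "turn": the turn about the tool's z as a fraction of full scale. In form: [{"dp": [tx, ty, tz], "turn": turn}, ...]. A call has 1 to 5 rows; each row is the pose to reach, as a shift and turn from the pose commanded when the call began, along the tool's axes at that moment; what a row does not reach only later rows make up. Full scale, the value 1, is 400 mm for a shift and 60 degrees for a turn. A row lasts 1/12 s, in which the tool goes at most 41.7 mm and 7.16 degrees, less where a joint would pass 70% of its speed; a pose out of reach is approached as far as the arm can. A call with a number of a shift or a turn outside -1 to 1 is refused whole. A call with a gripper value outside its range is refused whole. OPENING is the opening, from 0 (shut) to 1 (fully open), set as the call begins (- or left out, the last holds). The fingers move at their own pace and stop on an object; FORCE is the grip in N (left out, the last holds). Time passes only in rows, so rows that repeat a pose let the fingers close. It gives the time, the measured TCP pose, the force and the opening at its end, in the units of the state.
- env.state(): the state, without advancing time (a new reading comes with each control period).
- capture(name): name is "side" or "top"; returns the picture (400x640x3 uint8, blue, green, red); there is no depth.
- calibration(name): a dict with "mtx" (3x3 intrinsics, pixels), "eye" and "rotation" of the camera in the world. Camera axes: x right, y down, z forward; pixel columns grow to the right and rows downward; lengths in m; the calibration is good to about 2 mm. A picture is of the moment at which its call begins. calibration takes no time and is no camera call.
- ticket.close_job(): hands the job in, once; it reports no verdict.
Trained networks look in the newest picture that a camera, given by its name, has taken for a name from the list of things; names that differ only in an ending like _2 or _b are one class to them, and where a whole thing is asked for, a point or a joint stands for the part that bears it (a point fixed in the world has none). Each returns a list of dicts, best first, with "confidence" (0 to 1); they miss things now and then, are a little off and sometimes report something else, mostly with a low value. They report only what shows in the picture. A call takes as long as a camera call. They do not tell look-alikes from the thing itself.
- find_in(query, camera): "point" ([row, column] in pixels, amid what is visible of it).
- silhouettes(query, camera): "region" (400x640 bool, what is visible of it) and "point" ([row, column] in pixels, amid what is visible of it).
The state is a dict: "time_s": time; "qpos": joint angles; "joint_vel": joint speeds; "tau": joint torques, N m; "tool_pos": TCP position; "eef_rot": TCP orientation; "wrist_force": force on the tool from outside, world axes, zero at the start; "moment": the same for the moment, N m; "opening": finger opening in m.
Only numpy, scipy, OpenCV 4.12 (cv2) and the standard library are available. Lean on these libraries where they do the work, as an engineer would, in place of code of your own. Each camera call takes 0.05 s, during which the arm holds its last target.

TASK

One of the three sealed blue cases on the black board has a loose part inside: lift the cases one at a time and shake each well clear of the board, lengthwise to and fro several times so that anything loose knocks against both ends, until you know which one rattles; stand any silent case that you lifted back upright in its own bay, where it stood. Hold the rattling case out, level and still, centred over the yellow-edged mat with at least a hand's breadth (10 cm) of air beneath it, and finish while holding it there: do not put it down. Leave the other things on the bench alone.

Things in the scene. Friction and masses are not known exactly. Their poses are not given: they have to be found in the camera images.
- case_a: one of three sealed blue cases, alike outside: 130 mm long (its x), 64 mm wide (its y), 60 mm tall, straight hard sides, flat top with a grey panel, black latches on both ends; origin: centre of its underside, z up. Any of the three may be the rattling one. Case alone 0.17 to 0.60 kg, differing from case to case, so weight does not tell
- case_b: as case_a. Two of the cases are empty; one, drawn at random, holds a loose 36 mm steel ball (0.19 kg) that rolls freely on the flat inner floor (cavity 90 mm long, 56 mm wide, floor 6 mm up): it travels 54 mm between the end walls when the case is shaken lengthwise by strokes of about 100 mm or more, or tipped endwise
- case_c: as case_a. In the rattling case the ball's knock on an end wall is a brief push along the case. Stopped after a stroke, the ball has run to the leading end and stays there for some tenths of a second (so does a ball at the low end of a tipped case), which shifts the balance by about 0.05 N m either way of the middle; a silent case shows no such shift
- board: flat black rubber board fixed to the bench, 170 mm (its x) by 390 mm (its y), 4 mm thick, with three yellow outlined bays centred at y = +130, 0 and -130 mm in its frame, one case in each, lengthwise along the board's x (askew by up to about 10 degrees); origin: centre of its underside, x away from the robot
- mat: fixed flat mat, 100 mm (its x) by 140 mm (its y), 3 mm thick, white with a yellow edge, on the bench beyond the board; origin: centre of its underside
- spacer: brass spacer ring, 28 mm across, 12 mm tall, lies on the board between two bays near the robot-side edge; origin: centre of its underside; a bystander, to be left alone
- terminal: small green terminal block, 30 x 16 x 14 mm, lies on the board between two bays near the far edge; origin: centre of its underside; a bystander, to be left alone
- cleaner: plain grey can with a rounded top, 52 mm across, 150 mm tall, beyond the board to the left; origin: centre of its underside; a bystander, to be left alone
- screwdriver: screwdriver with red handle, lying beyond the board to the right; origin: middle of its underside; a bystander, to be left alone
- wrench: steel wrench, lying beyond the board to the left; origin: middle of its underside; a bystander, to be left alone
- tape: black tape roll, 84 mm across, 24 mm tall, beyond the mat; origin: centre of its underside; a bystander, to be left alone
- cup: white mug, 74 mm across, 85 mm tall, to the right; origin: centre of its underside; a bystander, to be left alone
Things that resemble listed ones, but are neither listed nor needed, are in the scene too. What is shaped like the case_c but green is not meant.

How it is judged:
By the outcome, as a careful person would: the job done as asked, in the order asked, and still so for the second after the job is handed in, while the arm keeps its last pose, push and grip.
It also fails if it takes over 72 s, if anything falls off the work surface, if the arm or the gripper's body presses on something with over 40 N, if the wrist force passes 120 N, or if a joint passes its speed limit or range.

## Working session

There is one attempt and no reset: what is moved stays moved. The work goes in short steps, Python scripts to look and compute and a shell command to move; the robot and the scene stay as the last step left them, time stands still between calls to the robot, and variables do not carry over. Pictures are saved under pics/ and viewed, and the job is handed in when it is done.

```bash
mkdir -p pics; ls; python3 - <<'E'
from workcell import env, capture, calibration
import cv2, numpy as np
s=env.state(); print({k:np.round(v,4).tolist() if not isinstance(v,dict) else v for k,v in s.items()})
for n in("top","side"):
    im=capture(n); cv2.imwrite(f"pics/{n}0.png",im); c=calibration(n); print(n,{k:np.round(v,4).tolist() for k,v in c.items()})
E
```

```text
pics
{'time_s': 0.0, 'qpos': [-1.3927, 0.0919, 1.2319, 0.0, 1.8198, -0.0567], 'joint_vel': [-0.0, 0.0009, 0.0001, -0.0004, -0.0007, 0.0001], 'tau': [-0.0014, -45.8729, -41.8032, -0.0003, 0.0116, -0.0], 'tool_pos': [0.1396, -0.5833, 0.2301], 'eef_rot': [-3.1396, -0.0001, 0.2348], 'wrist_force': [0.024, 0.7872, -0.444], 'moment': [0.0371, 0.0185, 0.0291], 'opening': 0.0854}
top {'mtx': [[494.8424, 0.0, 318.5142], [0.0, 494.8424, 197.8084], [0.0, 0.0, 1.0]], 'eye': [0.4618, -0.015, 1.3005], 'rotation': [-3.0481, 0.0128, -1.5593]}
side {'mtx': [[491.1418, 0.0, 319.4201], [0.0, 491.1418, 206.5656], [0.0, 0.0, 1.0]], 'eye': [0.0739, 0.6963, 0.9284], 'rotation': [-2.368, -0.0195, -2.467]}
```

View pics/top0.png

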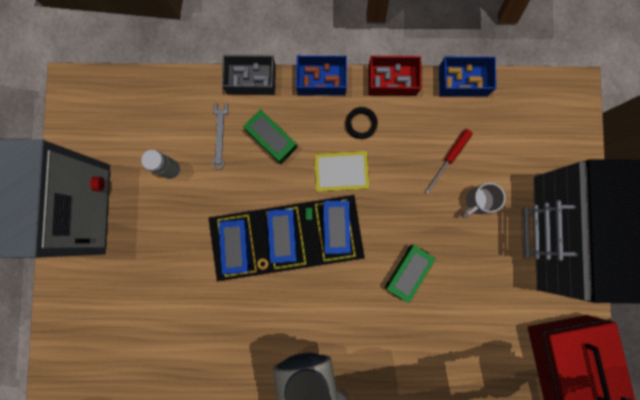

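View pics/side0.png

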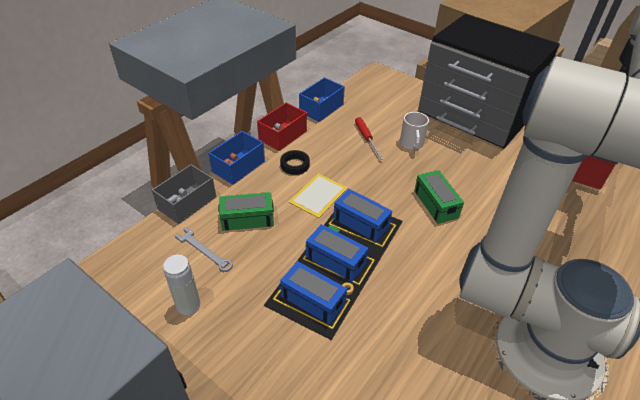

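The top view shows the board with blue cases at about (row 247, col 233), (237, 283) and (229, 337). The spacer is at (264, 263), the terminal at (213, 309) and the mat at (171, 342). The green look-alikes are off the board. Next I measure the positions.

```bash
cat > h.py <<'E'
import numpy as np, cv2
from scipy.spatial.transform import Rotation as R
from workcell import calibration
def cam(n):
    c=calibration(n); r=np.array(c["rotation"]); 
    M=R.from_euler('xyz',r).as_matrix() if r.ndim==1 else r
    return np.array(c["mtx"]),np.array(c["eye"]),M
def back(n,rc,z):
    K,e,M=cam(n); rc=np.atleast_2d(rc)
    d=(M@np.linalg.inv(K)@np.c_[rc[:,1],rc[:,0],np.ones(len(rc))].T).T
    return e+d*((z-e[2])/d[:,2])[:,None]
def proj(n,P):
    K,e,M=cam(n); q=(K@M.T@(np.atleast_2d(P)-e).T).T
    return q[:,[1,0]]/q[:,2:]
E
python3 - <<'E'
from h import *
from workcell import *
im=capture("top")
hsv=cv2.cvtColor(im,cv2.COLOR_BGR2HSV)
for q,z in (("case_a",.064),("board",.004),("mat",.003),("spacer",.016),("terminal",.018),("cleaner",.15),("cup",.085)):
    for d in silhouettes(q,"top"):
        m=d["region"].astype(np.uint8)
        rc=np.argwhere(m)
        hs=hsv[m>0]; 
        rect=cv2.minAreaRect(back("top",rc,z)[:,:2].astype(np.float32)*1000)
        p=back("top",d["point"],z)[0]
        print(q,round(d["confidence"],2),np.round(d["point"]),m.sum(),np.median(hs,0),"pt",np.round(p,3),"rect",np.round(rect[0]),np.round(rect[1]),round(rect[2],1))
E
```

```text
case_a 0.98 [247. 234.] 1541 [112. 167.  96.] pt [0.453 0.21  0.064] rect [455. 210.] [131.  74.] 4.8
case_a 0.93 [136. 272.] 1370 [ 66. 121.  85.] pt [0.735 0.122 0.064] rect [734. 127.] [137.  67.] 46.4
case_a 0.79 [234. 284.] 1352 [111. 136. 109.] pt [0.487 0.087 0.064] rect [485.  94.] [133.  68.] 3.0
case_a 0.71 [224. 336.] 1373 [111. 133. 115.] pt [ 0.513 -0.041  0.064] rect [507. -45.] [133.  67.] 2.6
case_a 0.62 [275. 413.] 1524 [ 66. 117. 104.] pt [ 0.39  -0.233  0.064] rect [ 394. -225.] [ 72. 132.] 57.7
board 0.92 [241. 297.] 5711 [ 26. 105.  32.] pt [0.47  0.057 0.004] rect [480.  89.] [176. 395.] 9.8
mat 0.73 [162. 163.] 769 [114.  10.  92.] pt [0.675 0.419 0.003] rect [669. 425.] [111.  58.] 60.7
mat 0.71 [171. 340.] 2032 [ 29.   5. 161.] pt [ 0.655 -0.053  0.003] rect [657. -56.] [102. 145.] 2.2
spacer 0.47 [261. 260.] 63 [ 19. 168. 127.] pt [0.417 0.152 0.016] rect [410. 145.] [23. 23.] 0.7
terminal 0.38 [216. 307.] 98 [ 67.  170.   85.5] pt [0.535 0.033 0.018] rect [541.  28.] [34. 18.] 0.7
cleaner 0.96 [161. 162.] 650 [120.    9.   87.5] pt [0.653 0.373 0.15 ] rect [647. 376.] [92. 46.] 67.4
cup 0.7 [197. 483.] 999 [ 8. 19. 89.] pt [ 0.582 -0.402  0.085] rect [ 578. -399.] [ 73. 112.] 11.9
```

```bash
cat >> h.py <<'E'
def box(x,y,yaw,L,W,z0,z1):
    c,s=np.cos(yaw),np.sin(yaw)
    return np.array([[x+c*a*L/2-s*b*W/2,y+s*a*L/2+c*b*W/2,z] for z in(z0,z1) for a,b in((1,1),(1,-1),(-1,-1),(-1,1))])
def fit(n,mask,p0,L,W,z0,z1):
    from scipy.optimize import minimize
    S=4; big=cv2.resize(mask.astype(np.uint8),None,fx=S,fy=S,interpolation=cv2.INTER_NEAREST)
    def cost(p):
        q=proj(n,box(p[0],p[1],p[2],L,W,z0,z1))
        pts=((q[:,::-1]+.5)*S).astype(np.float32)
        h=cv2.convexHull(pts); m=np.zeros_like(big); cv2.fillConvexPoly(m,np.round(h).astype(int),1)
        return 1-(m&big).sum()/(m|big).sum()
    sim=np.array([p0]+[np.add(p0,d) for d in((.01,0,0),(0,.01,0),(0,0,.1))])
    r=minimize(cost,p0,method="Nelder-Mead",options=dict(initial_simplex=sim,xatol=1e-4,fatol=1e-4))
    return r.x,r.fun
E
cat > look.py <<'E'
import sys
from h import *
from workcell import *
name=sys.argv[1]
for n in("top","side"):
    im=capture(n); hsv=cv2.cvtColor(im,cv2.COLOR_BGR2HSV); vis=cv2.resize(im,None,fx=1.25,fy=1.25)
    items=[]
    for q,L,W,z0,z1 in (("case_a",.13,.064,.004,.064),("board",.17,.39,0,.004),("mat",.1,.14,0,.003)):
        for d in silhouettes(q,n):
            m=d["region"]
            if q=="case_a" and not 95<np.median(hsv[m][hsv[m][:,1]>120][:,0])<130: continue
            if d["confidence"]<.3: continue
            m=cv2.morphologyEx(m.astype(np.uint8),cv2.MORPH_CLOSE,np.ones((5,5)))
            p=back(n,d["point"],(z0+z1)/2)[0]
            x,f=fit(n,m,[p[0],p[1],.1],L,W,z0,z1)
            print(n,q,round(d["confidence"],2),"xy",np.round(x[:2],4),"yaw",round(np.degrees(x[2]),1),"1-iou",round(f,3))
            b=(proj(n,box(*x,L,W,z1,z1))[:4,::-1]+.5)*1.25
            cv2.polylines(vis,[np.round(b).astype(int)],True,(255,0,255),1)
    cv2.imwrite(f"pics/{name}_{n}.png",vis)
E
python3 look.py fit1
```

```text
top case_a 0.95 xy [0.484  0.0947] yaw 4.6 1-iou 0.037
top case_a 0.84 xy [ 0.5071 -0.0433] yaw 2.4 1-iou 0.041
top case_a 0.74 xy [0.4545 0.2156] yaw 5.4 1-iou 0.035
top board 0.9 xy [0.4798 0.0878] yaw 9.5 1-iou 0.446
top mat 0.91 xy [ 0.6573 -0.0562] yaw 3.5 1-iou 0.029
top mat 0.39 xy [0.4517 0.048 ] yaw 15.9 1-iou 0.771
side case_a 0.9 xy [ 0.5084 -0.0445] yaw 2.6 1-iou 0.026
side case_a 0.8 xy [0.455  0.2143] yaw 5.1 1-iou 0.039
side case_a 0.71 xy [0.4847 0.0935] yaw 4.8 1-iou 0.03
side board 0.77 xy [0.4795 0.0886] yaw 9.5 1-iou 0.632
side mat 0.77 xy [ 0.6589 -0.0564] yaw 4.2 1-iou 0.04
  return _methods._mean(a, axis=axis, dtype=dtype,
  ret = ret.dtype.type(ret / rcount)
```

View pics/fit1_top.png

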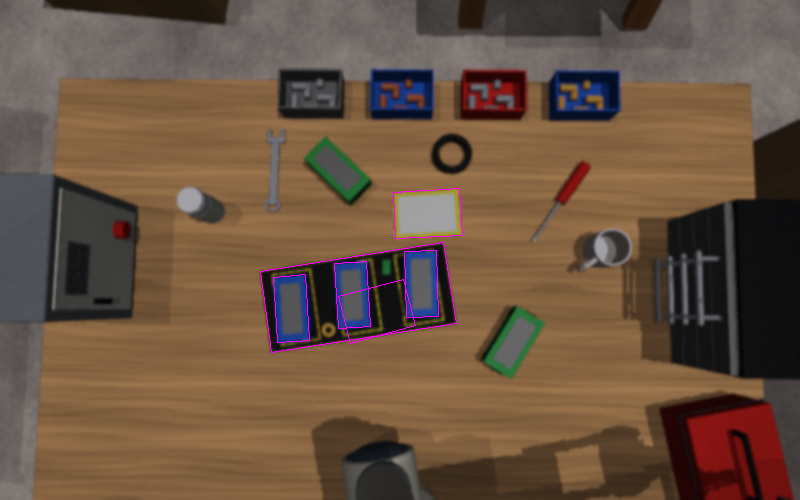

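```bash
cat > goal.py <<'E'
# usage: goal.py x y z yawdeg : rows deltas from commanded (assume measured) pose
import sys
from h import *
from workcell import env
s=env.state(); x,y,z,yd=map(float,sys.argv[1:5])
p=np.array(s["tool_pos"]); M=R.from_euler('xyz',s["eef_rot"]).as_matrix()
yaw=np.arctan2(M[1,0],M[0,0])
d=M.T@(np.array([x,y,z])-p)/.4
t=-(np.radians(yd)-yaw)/np.radians(60)
print("t",round(s["time_s"],2),"pos",p.round(4),"yaw",round(np.degrees(yaw),2),"open",round(s["opening"],4),"dp",d.round(4),"turn",round(t,4),"rows",round(max(np.linalg.norm(d)*400/41.7,abs(t*60/7.16)),1))
E
python3 goal.py .455 .215 .22 5
```

```text
t 0.9 pos [ 0.1396 -0.5836  0.2313] yaw 13.45 open 0.0853 dp [ 1.2313 -1.7582  0.0282] turn 0.1408 rows 20.6
```

The fits agree between the two cameras: left (0.455, 0.215), middle (0.4845, 0.094), right (0.508, −0.044), mat (0.658, −0.056). The extra "mat" outline on the board is a false report. I'll start with the right case, which is nearest to the arm.

```bash
python3 goal.py .508 -.044 .22 2.5; python3 goal.py .3 -.33 .23 8
```

```text
t 0.9 pos [ 0.1396 -0.5836  0.2313] yaw 13.45 open 0.0853 dp [ 1.2095 -1.0976  0.0282] turn 0.1825 rows 15.7
t 0.9 pos [ 0.1396 -0.5836  0.2313] yaw 13.45 open 0.0853 dp [ 0.5375 -0.5232  0.0032] turn 0.0908 rows 7.2
```

```bash
python3 -m pendant '[{"dp":[0.54,-0.52,0],"turn":0.09},{"dp":[0.54,-0.52,0],"turn":0.09},{"dp":[0.54,-0.52,0],"turn":0.09},{"dp":[0.54,-0.52,0],"turn":0.09},{"dp":[0.54,-0.52,0],"turn":0.09}]' 1 90; python3 goal.py .508 -.044 .22 2.5
```

```text
time_s: 1.32
tool_pos: [0.2525, -0.4064, 0.2312]
eef_rot: [3.141, -0.0, 0.14]
wrist_force: [0.9, 0.9, -0.1]
opening: 0.0855
t 1.32 pos [ 0.2525 -0.4064  0.2312] yaw 8.02 open 0.0855 dp [ 0.7589 -0.8082  0.0281] turn 0.0919 rows 10.6
```

```bash
python3 -c "
from workcell import env; import numpy as np
print(np.round(env.state()['joint_vel'],2))"
```

```text
[ 0.88 -0.63  0.53  0.01  0.08  0.87]
```

```bash
python3 -m pendant '[{"dp":[0.76,-0.81,0.028],"turn":0.092},{"dp":[0.76,-0.81,0.028],"turn":0.092},{"dp":[0.76,-0.81,0.028],"turn":0.092},{"dp":[0.76,-0.81,0.028],"turn":0.092},{"dp":[0.76,-0.81,0.028],"turn":0.092}]'; python3 goal.py .508 -.044 .22 2.5
```

```text
time_s: 1.73
tool_pos: [0.3724, -0.2359, 0.2264]
eef_rot: [3.141, -0.001, 0.044]
wrist_force: [0.6, -0.3, 0.2]
opening: 0.0853
t 1.73 pos [ 0.3724 -0.2359  0.2264] yaw 2.51 open 0.0853 dp [ 0.3597 -0.4645  0.0159] turn 0.0002 rows 5.6
```

```bash
python3 -m pendant '[{"dp":[0.36,-0.465,0.016],"turn":0},{"dp":[0.36,-0.465,0.016],"turn":0},{"dp":[0.36,-0.465,0.016],"turn":0},{"dp":[0.36,-0.465,0.016],"turn":0},{"dp":[0.36,-0.465,0.016],"turn":0}]'; python3 goal.py .508 -.044 .08 2.5
```

```text
time_s: 2.15
tool_pos: [0.4926, -0.0655, 0.2207]
eef_rot: [3.141, -0.001, 0.044]
wrist_force: [0.4, -1.6, 0.1]
opening: 0.0854
t 2.15 pos [ 0.4926 -0.0655  0.2207] yaw 2.55 open 0.0854 dp [ 0.0404 -0.0522  0.3517] turn 0.0008 rows 3.4
```

```bash
python3 -m pendant '[{"dp":[0.04,-0.052,0.1],"turn":0},{"dp":[0.04,-0.052,0.2],"turn":0},{"dp":[0.04,-0.052,0.28],"turn":0},{"dp":[0.04,-0.052,0.3],"turn":0},{"dp":[0.04,-0.052,0.3],"turn":0}]'; python3 goal.py .508 -.044 .024 2.5;python3 - <<'E'
from workcell import *
import cv2
cv2.imwrite("pics/pre_top.png",capture("top"));cv2.imwrite("pics/pre_side.png",capture("side"))
E
```

```text
time_s: 2.57
tool_pos: [0.5049, -0.0457, 0.0971]
eef_rot: [-3.14, 0.007, 0.045]
wrist_force: [0.3, -1.5, 0.0]
opening: 0.0854
t 2.57 pos [ 0.5049 -0.0457  0.0971] yaw 2.55 open 0.0854 dp [ 0.0092 -0.0037  0.1827] turn 0.0008 rows 1.8
```

View pics/pre_side.png

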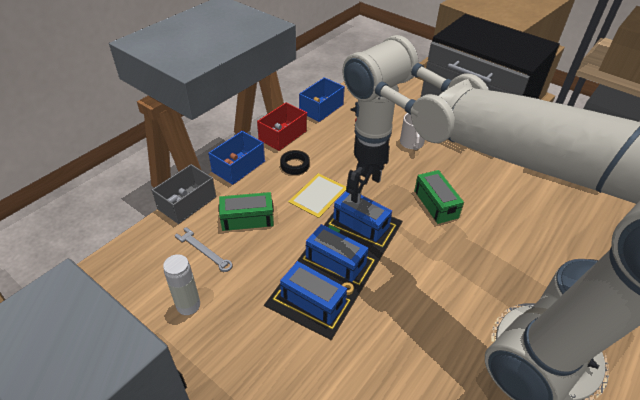

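The gripper is centred above the right case, at about (row 200, col 360) in the side view. Descending now.

```bash
python3 -m pendant '[{"dp":[0.007,-0.004,0.06],"turn":0},{"dp":[0.007,-0.004,0.12],"turn":0},{"dp":[0.007,-0.004,0.17],"turn":0},{"dp":[0.007,-0.004,0.185],"turn":0},{"dp":[0.007,-0.004,0.185],"turn":0}]'; python3 goal.py .508 -.044 .024 2.5
```

```text
time_s: 3.08
tool_pos: [0.51, -0.0449, 0.0273]
eef_rot: [3.141, -0.001, 0.043]
wrist_force: [-1.0, 0.3, 0.0]
opening: 0.0854
t 3.08 pos [ 0.51   -0.0449  0.0273] yaw 2.49 open 0.0854 dp [-0.0049 -0.0024  0.0084] turn -0.0002 rows 0.1
```

```bash
python3 -m pendant '[{"dp":[0,0,0.005],"turn":0},{"dp":[0,0,0.005],"turn":0},{"dp":[0,0,0.005],"turn":0},{"dp":[0,0,0.005],"turn":0},{"dp":[0,0,0.005],"turn":0}]' 0 90; python3 goal.py .508 -.044 .024 2.5;  python3 -m pendant '[{"dp":[0,0,0],"turn":0},{"dp":[0,0,0],"turn":0},{"dp":[0,0,0],"turn":0}]' 0 90; python3 goal.py .508 -.044 .024 2.5
```

```text
time_s: 3.5
tool_pos: [0.5115, -0.0446, 0.0275]
eef_rot: [3.141, -0.005, 0.044]
wrist_force: [-0.7, 0.5, 6.0]
opening: 0.063
t 3.5 pos [ 0.5115 -0.0446  0.0275] yaw 2.52 open 0.063 dp [-0.0088 -0.002   0.0087] turn 0.0003 rows 0.1
time_s: 3.75
tool_pos: [0.5115, -0.0446, 0.0275]
eef_rot: [3.141, -0.005, 0.044]
wrist_force: [0.5, -0.7, 6.7]
opening: 0.0629
t 3.75 pos [ 0.5115 -0.0446  0.0275] yaw 2.52 open 0.0629 dp [-0.0088 -0.002   0.0087] turn 0.0004 rows 0.1
```

```bash
cat > mom.py <<'E'
from h import *
from workcell import env
s=env.state(); M=R.from_euler('xyz',s["eef_rot"]).as_matrix()
print("t",round(s["time_s"],2),"pos",np.round(s["tool_pos"],3),"F",np.round(s["wrist_force"],2),"Mtool",np.round(M.T@np.array(s["moment"]),3),"Ftool",np.round(M.T@np.array(s["wrist_force"]),2),"qd",np.abs(s["joint_vel"]).max().round(2),"open",round(s["opening"],4), "tau5",np.round(s["tau"][4],3))
E
python3 mom.py
python3 -m pendant '[{"dp":[0,0,-0.04],"turn":0},{"dp":[0,0,-0.12],"turn":0},{"dp":[0,0,-0.2],"turn":0},{"dp":[0,0,-0.28],"turn":0},{"dp":[0,0,-0.36],"turn":0}]'; python3 mom.py
python3 -m pendant '[{"dp":[0,0,-0.04],"turn":0},{"dp":[0,0,-0.04],"turn":0},{"dp":[0,0,-0.04],"turn":0},{"dp":[0,0,-0.04],"turn":0}]'; python3 mom.py
```

```text
t 3.75 pos [ 0.512 -0.045  0.028] F [ 0.47 -0.69  6.73] Mtool [ 0.294 -0.031  0.041] Ftool [ 0.47  0.71 -6.73] qd 0.0 open 0.0629 tau5 -0.124
time_s: 4.17
tool_pos: [0.5092, -0.0444, 0.1699]
eef_rot: [3.142, 0.0, 0.044]
wrist_force: [0.7, -0.0, -3.8]
opening: 0.0627
t 4.17 pos [ 0.509 -0.044  0.17 ] F [ 0.7  -0.01 -3.77] Mtool [-0.031  0.111 -0.005] Ftool [0.71 0.04 3.77] qd 0.68 open 0.0627 tau5 -0.619
time_s: 4.5
tool_pos: [0.5089, -0.0443, 0.1823]
eef_rot: [-3.141, 0.003, 0.044]
wrist_force: [-0.2, -0.6, -5.5]
opening: 0.0631
t 4.5 pos [ 0.509 -0.044  0.182] F [-0.2  -0.59 -5.55] Mtool [0.027 0.034 0.023] Ftool [-0.21  0.59  5.55] qd 0.02 open 0.0631 tau5 0.017
```

```bash

python3 -m pendant '[{"dp":[0.3,0,0],"turn":0},{"dp":[0.3,0,0],"turn":0},{"dp":[0.3,0,0],"turn":0},{"dp":[0.3,0,0],"turn":0},{"dp":[0.3,0,0],"turn":0}]' >/dev/null; python3 mom.py
python3 -m pendant '[{"dp":[-0.3,0,0],"turn":0},{"dp":[-0.3,0,0],"turn":0},{"dp":[-0.3,0,0],"turn":0},{"dp":[-0.3,0,0],"turn":0},{"dp":[-0.3,0,0],"turn":0}]'>/dev/null; python3 mom.py
python3 -m pendant '[{"dp":[0.3,0,0],"turn":0},{"dp":[0.3,0,0],"turn":0},{"dp":[0.3,0,0],"turn":0},{"dp":[0.3,0,0],"turn":0},{"dp":[0.3,0,0],"turn":0}]' >/dev/null; python3 mom.py
python3 -m pendant '[{"dp":[-0.3,0,0],"turn":0},{"dp":[-0.3,0,0],"turn":0},{"dp":[-0.3,0,0],"turn":0},{"dp":[-0.3,0,0],"turn":0},{"dp":[-0.3,0,0],"turn":0}]'>/dev/null; python3 mom.py
```

```text
t 4.92 pos [ 0.629 -0.039  0.177] F [-0.93 -0.15 -3.7 ] Mtool [-0.038 -0.07   0.028] Ftool [-0.9   0.12  3.71] qd 0.1 open 0.0629 tau5 -0.456
t 5.33 pos [ 0.507 -0.044  0.183] F [-0.11  0.31 -3.86] Mtool [ 0.042  0.083 -0.05 ] Ftool [-0.1  -0.31  3.86] qd 0.08 open 0.0623 tau5 0.523
t 5.75 pos [ 0.631 -0.039  0.18 ] F [ 0.84 -0.56 -3.91] Mtool [-0.04   0.559  0.049] Ftool [0.83 0.6  3.9 ] qd 0.09 open 0.0628 tau5 -0.349
t 6.17 pos [ 0.508 -0.044  0.185] F [ 0.67 -0.13 -3.45] Mtool [ 0.017  0.103 -0.007] Ftool [0.66 0.16 3.45] qd 0.08 open 0.0627 tau5 0.551
```

```bash

python3 -m pendant '[{"dp":[0.32,0,0],"turn":0},{"dp":[0.32,0,0],"turn":0},{"dp":[0.32,0,0],"turn":0},{"dp":[0.32,0,0],"turn":0},{"dp":[0.32,0,0],"turn":0}]' >/dev/null; python3 mom.py
python3 -m pendant '[{"dp":[0,0,0],"turn":0}]' >/dev/null;python3 mom.py
python3 -m pendant '[{"dp":[0,0,0],"turn":0}]' >/dev/null;python3 mom.py
python3 -m pendant '[{"dp":[0,0,0],"turn":0}]' >/dev/null;python3 mom.py
echo back
python3 -m pendant '[{"dp":[-0.32,0,0],"turn":0},{"dp":[-0.32,0,0],"turn":0},{"dp":[-0.32,0,0],"turn":0},{"dp":[-0.32,0,0],"turn":0},{"dp":[-0.32,0,0],"turn":0}]'>/dev/null; python3 mom.py
python3 -m pendant '[{"dp":[0,0,0],"turn":0}]' >/dev/null;python3 mom.py
python3 -m pendant '[{"dp":[0,0,0],"turn":0}]' >/dev/null;python3 mom.py
python3 -m pendant '[{"dp":[0,0,0],"turn":0}]' >/dev/null;python3 mom.py
```

```text
t 6.58 pos [ 0.639 -0.039  0.181] F [-1.2  -0.78 -4.01] Mtool [-0.015 -0.09   0.075] Ftool [-1.22  0.72  4.01] qd 0.11 open 0.0625 tau5 -0.452
t 6.67 pos [ 0.638 -0.039  0.184] F [-0.71  0.45 -4.34] Mtool [ 0.04   0.039 -0.022] Ftool [-0.68 -0.48  4.34] qd 0.07 open 0.0627 tau5 -0.205
t 6.75 pos [ 0.637 -0.039  0.186] F [-0.39  0.23 -4.65] Mtool [-0.02   0.006  0.01 ] Ftool [-0.39 -0.25  4.65] qd 0.03 open 0.0625 tau5 -0.101
t 6.83 pos [ 0.637 -0.039  0.186] F [-0.29 -0.64 -4.75] Mtool [0.029 0.036 0.008] Ftool [-0.33  0.63  4.75] qd 0.01 open 0.0632 tau5 -0.066
back
t 7.25 pos [ 0.507 -0.044  0.186] F [ 0.79 -0.17 -3.45] Mtool [ 0.001  0.135 -0.044] Ftool [0.77 0.2  3.45] qd 0.09 open 0.0624 tau5 0.551
t 7.33 pos [ 0.509 -0.044  0.186] F [ 0.57 -0.16 -3.71] Mtool [-0.026  0.073 -0.009] Ftool [0.54 0.18 3.72] qd 0.05 open 0.0625 tau5 0.221
t 7.42 pos [ 0.51  -0.044  0.186] F [-0.31 -0.31 -4.22] Mtool [-0.001  0.034  0.046] Ftool [-0.34  0.3   4.22] qd 0.03 open 0.0625 tau5 0.101
t 7.5 pos [ 0.51  -0.044  0.185] F [-0.22  0.54 -4.64] Mtool [-0.012  0.073 -0.018] Ftool [-0.21 -0.55  4.64] qd 0.02 open 0.0627 tau5 0.07
```

```bash

python3 -m pendant '[{"dp":[0.32,0,0],"turn":0},{"dp":[0.32,0,0],"turn":0},{"dp":[0.32,0,0],"turn":0},{"dp":[0.32,0,0],"turn":0},{"dp":[0.32,0,0],"turn":0}]' >/dev/null
python3 -m pendant '[{"dp":[0,0,0],"turn":0},{"dp":[0,0,0],"turn":0},{"dp":[0,0,0],"turn":0}]' >/dev/null;python3 mom.py
python3 -m pendant '[{"dp":[0,0,0],"turn":0}]' >/dev/null;python3 mom.py
python3 -m pendant '[{"dp":[0,0,0],"turn":0}]' >/dev/null;python3 mom.py
python3 -m pendant '[{"dp":[0,0,0],"turn":0}]' >/dev/null;python3 mom.py
python3 -m pendant '[{"dp":[0,0,0],"turn":0}]' >/dev/null;python3 mom.py
echo back
python3 -m pendant '[{"dp":[-0.32,0,0],"turn":0},{"dp":[-0.32,0,0],"turn":0},{"dp":[-0.32,0,0],"turn":0},{"dp":[-0.32,0,0],"turn":0},{"dp":[-0.32,0,0],"turn":0}]'>/dev/null
python3 -m pendant '[{"dp":[0,0,0],"turn":0},{"dp":[0,0,0],"turn":0},{"dp":[0,0,0],"turn":0}]' >/dev/null;python3 mom.py
python3 -m pendant '[{"dp":[0,0,0],"turn":0}]' >/dev/null;python3 mom.py
python3 -m pendant '[{"dp":[0,0,0],"turn":0}]' >/dev/null;python3 mom.py
python3 -m pendant '[{"dp":[0,0,0],"turn":0}]' >/dev/null;python3 mom.py
python3 -m pendant '[{"dp":[0,0,0],"turn":0}]' >/dev/null;python3 mom.py
```

```text
t 8.17 pos [ 0.637 -0.039  0.186] F [ 0.04 -0.5  -3.8 ] Mtool [ 0.01  -0.079 -0.03 ] Ftool [0.01 0.5  3.8 ] qd 0.02 open 0.0628 tau5 -0.057
t 8.25 pos [ 0.637 -0.039  0.186] F [ 0.62 -0.08 -3.54] Mtool [-0.006 -0.035 -0.09 ] Ftool [0.61 0.11 3.55] qd 0.0 open 0.0627 tau5 -0.046
t 8.33 pos [ 0.637 -0.039  0.186] F [-0.42  0.81 -4.61] Mtool [ 0.025 -0.041 -0.038] Ftool [-0.39 -0.82  4.61] qd 0.0 open 0.0628 tau5 -0.038
t 8.42 pos [ 0.637 -0.039  0.185] F [ 0.23  0.12 -4.58] Mtool [-0.05  -0.063  0.009] Ftool [ 0.23 -0.11  4.58] qd 0.01 open 0.0629 tau5 -0.029
t 8.5 pos [ 0.637 -0.039  0.185] F [-0.37 -0.44 -4.58] Mtool [ 0.044 -0.035 -0.027] Ftool [-0.39  0.42  4.58] qd 0.01 open 0.0627 tau5 -0.023
back
t 9.17 pos [ 0.511 -0.044  0.185] F [-0.01 -0.26 -4.93] Mtool [ 0.008  0.046 -0.005] Ftool [-0.02  0.26  4.93] qd 0.01 open 0.0626 tau5 0.069
t 9.25 pos [ 0.51  -0.044  0.184] F [ 0.92  0.3  -4.59] Mtool [0.001 0.044 0.019] Ftool [ 0.94 -0.26  4.59] qd 0.01 open 0.0628 tau5 0.056
t 9.33 pos [ 0.51  -0.044  0.184] F [ 0.15 -0.48 -3.91] Mtool [0.023 0.032 0.004] Ftool [0.13 0.48 3.91] qd 0.01 open 0.0629 tau5 0.042
t 9.42 pos [ 0.51  -0.044  0.184] F [-0.68  0.34 -4.42] Mtool [0.005 0.014 0.039] Ftool [-0.67 -0.37  4.42] qd 0.01 open 0.0629 tau5 0.041
t 9.5 pos [ 0.51  -0.044  0.184] F [ 0.42 -0.27 -3.39] Mtool [0.021 0.055 0.011] Ftool [0.41 0.29 3.39] qd 0.01 open 0.0632 tau5 0.041
```

```bash

python3 -m pendant '[{"dp":[0.32,0,0],"turn":0},{"dp":[0.32,0,0],"turn":0},{"dp":[0.32,0,0],"turn":0},{"dp":[0.32,0,0],"turn":0},{"dp":[0.32,0,0],"turn":0}]' >/dev/null
python3 -m pendant '[{"dp":[0,0,0],"turn":0}]' >/dev/null;python3 mom.py
python3 -m pendant '[{"dp":[0,0,0],"turn":0}]' >/dev/null;python3 mom.py
python3 -m pendant '[{"dp":[0,0,0],"turn":0}]' >/dev/null;python3 mom.py
python3 -m pendant '[{"dp":[0,0,0],"turn":0}]' >/dev/null;python3 mom.py
python3 -m pendant '[{"dp":[0,0,0],"turn":0}]' >/dev/null;python3 mom.py
python3 -m pendant '[{"dp":[0,0,0],"turn":0}]' >/dev/null;python3 mom.py
echo back
python3 -m pendant '[{"dp":[-0.32,0,0],"turn":0},{"dp":[-0.32,0,0],"turn":0},{"dp":[-0.32,0,0],"turn":0},{"dp":[-0.32,0,0],"turn":0},{"dp":[-0.32,0,0],"turn":0}]'>/dev/null
python3 -m pendant '[{"dp":[0,0,0],"turn":0}]' >/dev/null;python3 mom.py
python3 -m pendant '[{"dp":[0,0,0],"turn":0}]' >/dev/null;python3 mom.py
python3 -m pendant '[{"dp":[0,0,0],"turn":0}]' >/dev/null;python3 mom.py
python3 -m pendant '[{"dp":[0,0,0],"turn":0}]' >/dev/null;python3 mom.py
python3 -m pendant '[{"dp":[0,0,0],"turn":0}]' >/dev/null;python3 mom.py
python3 -m pendant '[{"dp":[0,0,0],"turn":0}]' >/dev/null;python3 mom.py
```

```text
t 10.0 pos [ 0.637 -0.039  0.183] F [ 0.51 -1.02 -3.26] Mtool [ 0.031 -0.055  0.028] Ftool [0.47 1.04 3.26] qd 0.07 open 0.0629 tau5 -0.201
t 10.08 pos [ 0.637 -0.039  0.185] F [ 0.32  0.16 -3.86] Mtool [ 0.008 -0.061  0.01 ] Ftool [ 0.32 -0.15  3.86] qd 0.03 open 0.0627 tau5 -0.091
t 10.17 pos [ 0.637 -0.039  0.186] F [-0.02  0.2  -3.9 ] Mtool [-0.014 -0.025 -0.037] Ftool [-0.02 -0.21  3.9 ] qd 0.01 open 0.0627 tau5 -0.062
t 10.25 pos [ 0.637 -0.039  0.186] F [-0.05 -0.36 -4.41] Mtool [ 0.043 -0.085 -0.037] Ftool [-0.07  0.35  4.41] qd 0.01 open 0.0628 tau5 -0.042
t 10.33 pos [ 0.637 -0.039  0.186] F [ 0.71  0.4  -4.16] Mtool [-0.012 -0.019 -0.014] Ftool [ 0.72 -0.37  4.16] qd 0.01 open 0.0628 tau5 -0.034
t 10.42 pos [ 0.637 -0.039  0.185] F [-0.39  0.85 -4.06] Mtool [ 0.007 -0.015  0.019] Ftool [-0.36 -0.87  4.05] qd 0.01 open 0.0627 tau5 -0.026
back
t 10.92 pos [ 0.51  -0.044  0.185] F [-0.06 -0.53 -3.91] Mtool [0.    0.074 0.049] Ftool [-0.09  0.53  3.91] qd 0.04 open 0.0625 tau5 0.233
t 11.0 pos [ 0.51  -0.044  0.185] F [-0.42  0.35 -3.64] Mtool [-0.002  0.077 -0.005] Ftool [-0.41 -0.37  3.64] qd 0.03 open 0.0628 tau5 0.108
t 11.08 pos [ 0.51  -0.044  0.185] F [-0.43 -0.23 -4.05] Mtool [ 0.012  0.039 -0.002] Ftool [-0.44  0.21  4.05] qd 0.01 open 0.0627 tau5 0.073
t 11.17 pos [ 0.51  -0.044  0.184] F [-0.08  0.32 -3.75] Mtool [0.029 0.073 0.028] Ftool [-0.07 -0.32  3.75] qd 0.0 open 0.0627 tau5 0.061
t 11.25 pos [ 0.51  -0.044  0.184] F [-0.13  0.24 -3.63] Mtool [ 0.018  0.044 -0.02 ] Ftool [-0.11 -0.24  3.63] qd 0.01 open 0.0628 tau5 0.048
t 11.33 pos [ 0.51  -0.044  0.184] F [-0.52  0.11 -5.15] Mtool [-0.019  0.066 -0.014] Ftool [-0.52 -0.13  5.15] qd 0.01 open 0.0631 tau5 0.047
```

The + and − ends differ by about −0.1 N m, as a ball would cause. As a control, I'll check whether the sign follows the stroke direction rather than the arm's position, by reaching the same spot (x=0.51) with a + stroke.

```bash

python3 -m pendant '[{"dp":[-0.32,0,0],"turn":0},{"dp":[-0.32,0,0],"turn":0},{"dp":[-0.32,0,0],"turn":0},{"dp":[-0.32,0,0],"turn":0},{"dp":[-0.32,0,0],"turn":0}]' >/dev/null
python3 -m pendant '[{"dp":[0,0,0],"turn":0},{"dp":[0,0,0],"turn":0}]' >/dev/null;python3 mom.py
python3 -m pendant '[{"dp":[0,0,0],"turn":0}]' >/dev/null;python3 mom.py
python3 -m pendant '[{"dp":[0,0,0],"turn":0}]' >/dev/null;python3 mom.py
echo fwd
python3 -m pendant '[{"dp":[0.32,0,0],"turn":0},{"dp":[0.32,0,0],"turn":0},{"dp":[0.32,0,0],"turn":0},{"dp":[0.32,0,0],"turn":0},{"dp":[0.32,0,0],"turn":0}]'>/dev/null
python3 -m pendant '[{"dp":[0,0,0],"turn":0},{"dp":[0,0,0],"turn":0}]' >/dev/null;python3 mom.py
python3 -m pendant '[{"dp":[0,0,0],"turn":0}]' >/dev/null;python3 mom.py
python3 -m pendant '[{"dp":[0,0,0],"turn":0}]' >/dev/null;python3 mom.py
python3 -m pendant '[{"dp":[0,0,0],"turn":0}]' >/dev/null;python3 mom.py
python3 -m pendant '[{"dp":[0,0,0],"turn":0}]' >/dev/null;python3 mom.py
```

```text
t 11.92 pos [ 0.383 -0.05   0.185] F [ 0.01 -0.75 -4.44] Mtool [0.014 0.075 0.026] Ftool [-0.03  0.75  4.44] qd 0.02 open 0.0624 tau5 0.11
t 12.0 pos [ 0.383 -0.05   0.184] F [ 0.07  0.   -4.52] Mtool [-0.009  0.033 -0.024] Ftool [0.07 0.   4.52] qd 0.0 open 0.063 tau5 0.068
t 12.08 pos [ 0.382 -0.05   0.184] F [-0.15  0.41 -3.78] Mtool [-0.042 -0.008 -0.013] Ftool [-0.13 -0.42  3.78] qd 0.0 open 0.0624 tau5 0.056
fwd
t 12.67 pos [ 0.509 -0.044  0.185] F [-0.76 -0.5  -3.32] Mtool [ 0.013 -0.053  0.02 ] Ftool [-0.78  0.46  3.33] qd 0.04 open 0.0628 tau5 -0.08
t 12.75 pos [ 0.509 -0.044  0.185] F [-0.25 -0.76 -3.23] Mtool [-0.048 -0.068 -0.07 ] Ftool [-0.29  0.74  3.22] qd 0.02 open 0.0625 tau5 -0.055
t 12.83 pos [ 0.509 -0.044  0.186] F [ 0.11 -0.39 -4.71] Mtool [-0.025  0.014 -0.03 ] Ftool [0.08 0.4  4.71] qd 0.0 open 0.0629 tau5 -0.034
t 12.92 pos [ 0.509 -0.045  0.185] F [-0.64  0.07 -3.82] Mtool [-0.029 -0.    -0.01 ] Ftool [-0.64 -0.1   3.82] qd 0.01 open 0.0631 tau5 -0.029
t 13.0 pos [ 0.509 -0.044  0.185] F [-0.47  0.41 -3.89] Mtool [ 0.015 -0.01  -0.02 ] Ftool [-0.46 -0.43  3.89] qd 0.01 open 0.063 tau5 -0.023
```

```bash

python3 -m pendant '[{"dp":[0,0,0],"turn":0},{"dp":[0,0,0],"turn":0}]' >/dev/null;python3 mom.py
python3 -m pendant '[{"dp":[0,0,0],"turn":0},{"dp":[0,0,0],"turn":0}]' >/dev/null;python3 mom.py
python3 -m pendant '[{"dp":[0,0,0],"turn":0},{"dp":[0,0,0],"turn":0}]' >/dev/null;python3 mom.py
echo back
python3 -m pendant '[{"dp":[0.4,0,0],"turn":0},{"dp":[0.4,0,0],"turn":0},{"dp":[0.4,0,0],"turn":0},{"dp":[0.4,0,0],"turn":0},{"dp":[0.4,0,0],"turn":0}]' >/dev/null; python3 mom.py
python3 -m pendant '[{"dp":[-0.4,0,0],"turn":0},{"dp":[-0.4,0,0],"turn":0},{"dp":[-0.4,0,0],"turn":0},{"dp":[-0.4,0,0],"turn":0},{"dp":[-0.4,0,0],"turn":0}]' >/dev/null; python3 mom.py
python3 -m pendant '[{"dp":[0,0,0],"turn":0},{"dp":[0,0,0],"turn":0},{"dp":[0,0,0],"turn":0}]' >/dev/null;python3 mom.py
python3 -m pendant '[{"dp":[0,0,0],"turn":0}]' >/dev/null;python3 mom.py
python3 -m pendant '[{"dp":[0,0,0],"turn":0}]' >/dev/null;python3 mom.py
python3 -m pendant '[{"dp":[0,0,0],"turn":0}]' >/dev/null;python3 mom.py
python3 -m pendant '[{"dp":[0,0,0],"turn":0}]' >/dev/null;python3 mom.py
python3 -m pendant '[{"dp":[0,0,0],"turn":0},{"dp":[0,0,0],"turn":0}]' >/dev/null;python3 mom.py
python3 -m pendant '[{"dp":[0,0,0],"turn":0},{"dp":[0,0,0],"turn":0}]' >/dev/null;python3 mom.py
```

```text
t 13.17 pos [ 0.509 -0.044  0.185] F [ 0.69 -0.4  -4.18] Mtool [ 0.006 -0.033 -0.035] Ftool [0.67 0.43 4.18] qd 0.01 open 0.0632 tau5 -0.014
t 13.33 pos [ 0.51  -0.044  0.184] F [ 0.12 -0.   -4.77] Mtool [ 0.017 -0.002 -0.039] Ftool [0.12 0.01 4.77] qd 0.0 open 0.0628 tau5 -0.011
t 13.5 pos [ 0.51  -0.044  0.184] F [-0.03  0.02 -4.73] Mtool [ 0.045 -0.058  0.007] Ftool [-0.03 -0.02  4.73] qd 0.0 open 0.0628 tau5 -0.011
back
t 13.92 pos [ 0.674 -0.037  0.177] F [-0.24 -0.75 -6.88] Mtool [-0.018  0.009  0.002] Ftool [-0.23  0.75  6.88] qd 0.13 open 0.0628 tau5 -0.137
t 14.33 pos [ 0.504 -0.044  0.183] F [ 0.79  0.27 -5.25] Mtool [ 0.027  0.164 -0.006] Ftool [ 0.83 -0.23  5.24] qd 0.12 open 0.0625 tau5 0.467
t 14.58 pos [ 0.51  -0.044  0.185] F [ 0.7   1.07 -4.53] Mtool [-0.011  0.093 -0.009] Ftool [ 0.74 -1.04  4.53] qd 0.02 open 0.0624 tau5 0.108
t 14.67 pos [ 0.511 -0.044  0.185] F [-0.43  0.15 -5.22] Mtool [-0.019  0.038 -0.036] Ftool [-0.43 -0.17  5.22] qd 0.01 open 0.0629 tau5 0.073
t 14.75 pos [ 0.51  -0.044  0.184] F [ 0.55  0.08 -4.32] Mtool [0.023 0.043 0.037] Ftool [ 0.56 -0.05  4.32] qd 0.01 open 0.0628 tau5 0.056
t 14.83 pos [ 0.51  -0.044  0.184] F [-0.66 -0.43 -4.45] Mtool [-0.033  0.031  0.041] Ftool [-0.68  0.4   4.45] qd 0.01 open 0.063 tau5 0.05
t 14.92 pos [ 0.51  -0.044  0.184] F [-0.5   0.6  -3.66] Mtool [0.043 0.046 0.005] Ftool [-0.47 -0.62  3.66] qd 0.01 open 0.0628 tau5 0.049
t 15.08 pos [ 0.51  -0.044  0.184] F [ 0.5  -0.06 -3.81] Mtool [0.016 0.055 0.032] Ftool [0.5  0.09 3.81] qd 0.0 open 0.0627 tau5 0.048
t 15.25 pos [ 0.51  -0.044  0.184] F [-0.35 -0.54 -5.03] Mtool [ 0.066  0.053 -0.047] Ftool [-0.38  0.53  5.03] qd 0.0 open 0.0627 tau5 0.048
```

Same spot and same case, fully settled. After a + stroke the tool-y moment is about −0.03 N m and tau5 is −0.011. After a − stroke they are +0.054 and +0.048. The balance shifts with stroke direction by about the 0.1 N m that a ball would give, so the right case rattles. Now I bring it over the mat.

```bash
python3 goal.py .6605 -.056 .185 2.5
```

```text
t 15.25 pos [ 0.5096 -0.0444  0.1844] yaw 2.53 open 0.0627 dp [ 0.3755  0.0456 -0.0016] turn 0.0005 rows 3.6
```

```bash
python3 -m pendant '[{"dp":[0.06,0.007,0],"turn":0},{"dp":[0.15,0.018,0],"turn":0},{"dp":[0.24,0.029,0],"turn":0},{"dp":[0.32,0.04,0],"turn":0},{"dp":[0.376,0.046,-0.01],"turn":0}]'; python3 -m pendant '[{"dp":[0,0,0],"turn":0},{"dp":[0,0,0],"turn":0},{"dp":[0,0,0],"turn":0},{"dp":[0,0,0],"turn":0},{"dp":[0,0,0],"turn":0}]'; python3 goal.py .6605 -.056 .185 2.5
python3 - <<'E'
from h import *
from workcell import *
s=env.state(); zt=s["tool_pos"][2]; z0=zt-.0275+.004
for n in("top","side"):
    im=capture(n); hsv=cv2.cvtColor(im,cv2.COLOR_BGR2HSV); vis=cv2.resize(im,None,fx=1.25,fy=1.25)
    for d in silhouettes("case_a",n):
        m=d["region"]; sat=hsv[m][:,1]>120
        if not sat.any() or not 95<np.median(hsv[m][sat][:,0])<130: continue
        p=back(n,d["point"],z0+.03)[0]; zz=z0 if abs(p[0]-.66)<.06 and abs(p[1]+.056)<.06 else .004
        p=back(n,d["point"],zz+.03)[0]
        x,f=fit(n,cv2.morphologyEx(m.astype(np.uint8),cv2.MORPH_CLOSE,np.ones((5,5))),[p[0],p[1],.05],.13,.064,zz,zz+.06)
        print(n,round(d["confidence"],2),x.round(4),"z0",round(zz,3),round(f,3))
        for zzz in(zz,zz+.06):
            cv2.polylines(vis,[np.round((proj(n,box(*x,.13,.064,zzz,zzz))[:4,::-1]+.5)*1.25).astype(int)],True,(255,0,255),1)
    cv2.imwrite(f"pics/end_{n}.png",vis)
E
```

```text
time_s: 15.67
tool_pos: [0.6625, -0.0564, 0.1863]
eef_rot: [-3.141, 0.002, 0.044]
wrist_force: [0.8, 0.1, -4.4]
opening: 0.0627
time_s: 16.08
tool_pos: [0.6601, -0.0561, 0.1891]
eef_rot: [3.141, -0.001, 0.044]
wrist_force: [-0.2, 0.3, -4.2]
opening: 0.063
t 16.08 pos [ 0.6601 -0.0561  0.1891] yaw 2.53 open 0.063 dp [ 0.0011 -0.0001  0.0103] turn 0.0005 rows 0.1
top 0.82 [0.4549 0.2152 0.0991] z0 0.004 0.034
top 0.82 [0.4826 0.095  0.0709] z0 0.004 0.046
top 0.8 [ 0.6234 -0.0585  0.0063] z0 0.166 0.582
side 0.93 [ 0.6567 -0.057   0.059 ] z0 0.166 0.222
side 0.88 [0.4547 0.2147 0.0822] z0 0.004 0.028
side 0.68 [0.484  0.0946 0.0762] z0 0.004 0.024
```

View pics/end_side.png

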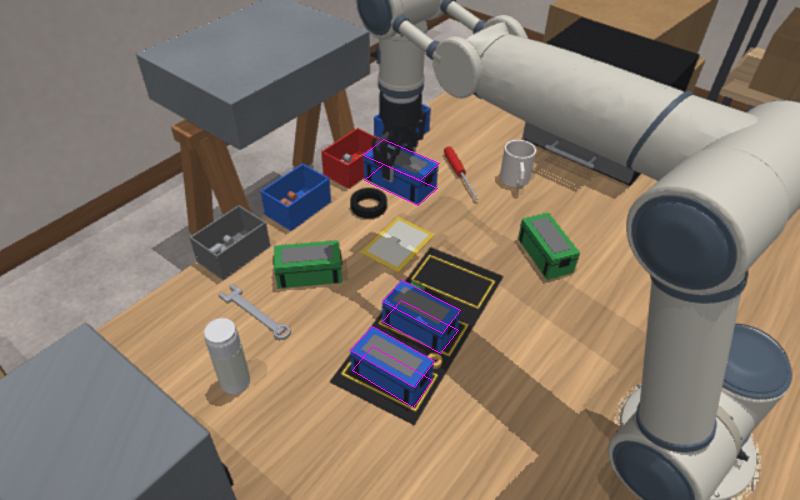

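View pics/end_top.png

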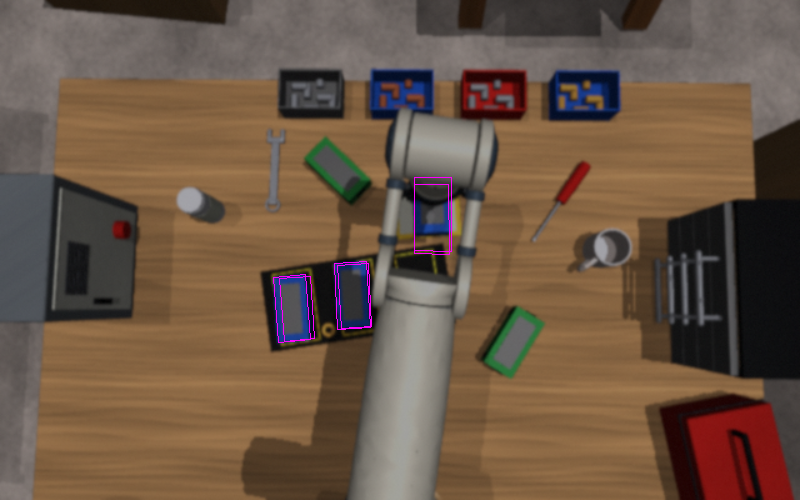

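The held case is level and centred over the mat, with the camera fit at (0.657, −0.057). The other two cases are untouched. One early batch of readings disagreed with the rest, so I'll use spare time on two more stroke cycles before handing in.

```bash

python3 -m pendant '[{"dp":[-0.32,0,0],"turn":0},{"dp":[-0.32,0,0],"turn":0},{"dp":[-0.32,0,0],"turn":0},{"dp":[-0.32,0,0],"turn":0},{"dp":[-0.32,0,0],"turn":0}]' >/dev/null
python3 -m pendant '[{"dp":[0,0,0],"turn":0},{"dp":[0,0,0],"turn":0}]' >/dev/null;python3 mom.py
python3 -m pendant '[{"dp":[0,0,0],"turn":0}]' >/dev/null;python3 mom.py
python3 -m pendant '[{"dp":[0,0,0],"turn":0}]' >/dev/null;python3 mom.py
python3 -m pendant '[{"dp":[0,0,0],"turn":0}]' >/dev/null;python3 mom.py
echo fwd
python3 -m pendant '[{"dp":[0.32,0,0],"turn":0},{"dp":[0.32,0,0],"turn":0},{"dp":[0.32,0,0],"turn":0},{"dp":[0.32,0,0],"turn":0},{"dp":[0.32,0,0],"turn":0}]'>/dev/null
python3 -m pendant '[{"dp":[0,0,0],"turn":0},{"dp":[0,0,0],"turn":0}]' >/dev/null;python3 mom.py
python3 -m pendant '[{"dp":[0,0,0],"turn":0}]' >/dev/null;python3 mom.py
python3 -m pendant '[{"dp":[0,0,0],"turn":0}]' >/dev/null;python3 mom.py
python3 -m pendant '[{"dp":[0,0,0],"turn":0}]' >/dev/null;python3 mom.py
echo back
python3 -m pendant '[{"dp":[-0.32,0,0],"turn":0},{"dp":[-0.32,0,0],"turn":0},{"dp":[-0.32,0,0],"turn":0},{"dp":[-0.32,0,0],"turn":0},{"dp":[-0.32,0,0],"turn":0}]' >/dev/null
python3 -m pendant '[{"dp":[0,0,0],"turn":0},{"dp":[0,0,0],"turn":0}]' >/dev/null;python3 mom.py
python3 -m pendant '[{"dp":[0,0,0],"turn":0}]' >/dev/null;python3 mom.py
python3 -m pendant '[{"dp":[0,0,0],"turn":0}]' >/dev/null;python3 mom.py
python3 -m pendant '[{"dp":[0,0,0],"turn":0}]' >/dev/null;python3 mom.py
echo fwd
python3 -m pendant '[{"dp":[0.32,0,0],"turn":0},{"dp":[0.32,0,0],"turn":0},{"dp":[0.32,0,0],"turn":0},{"dp":[0.32,0,0],"turn":0},{"dp":[0.32,0,0],"turn":0}]'>/dev/null
python3 -m pendant '[{"dp":[0,0,0],"turn":0},{"dp":[0,0,0],"turn":0}]' >/dev/null;python3 mom.py
python3 -m pendant '[{"dp":[0,0,0],"turn":0}]' >/dev/null;python3 mom.py
python3 -m pendant '[{"dp":[0,0,0],"turn":0}]' >/dev/null;python3 mom.py
python3 -m pendant '[{"dp":[0,0,0],"turn":0}]' >/dev/null;python3 mom.py
```

```text
t 16.87 pos [ 0.534 -0.062  0.189] F [ 0.24  0.55 -5.4 ] Mtool [ 0.011  0.052 -0.045] Ftool [ 0.25 -0.54  5.4 ] qd 0.02 open 0.0627 tau5 0.128
t 16.95 pos [ 0.534 -0.062  0.189] F [-0.27  1.07 -4.39] Mtool [ 0.     0.03  -0.015] Ftool [-0.22 -1.09  4.39] qd 0.01 open 0.0628 tau5 0.075
t 17.03 pos [ 0.534 -0.062  0.188] F [-0.08 -0.22 -4.14] Mtool [-0.013  0.054  0.072] Ftool [-0.09  0.21  4.14] qd 0.01 open 0.0626 tau5 0.057
t 17.12 pos [ 0.534 -0.062  0.188] F [ 0.13  0.07 -3.72] Mtool [ 0.095  0.059 -0.001] Ftool [ 0.14 -0.07  3.72] qd 0.01 open 0.0626 tau5 0.048
fwd
t 17.7 pos [ 0.66  -0.056  0.189] F [-0.05 -0.74 -3.88] Mtool [-0.028 -0.015  0.036] Ftool [-0.08  0.73  3.88] qd 0.04 open 0.0629 tau5 -0.099
t 17.78 pos [ 0.66  -0.056  0.19 ] F [-0.95 -0.06 -4.77] Mtool [ 0.001 -0.029  0.029] Ftool [-0.96  0.02  4.77] qd 0.01 open 0.0629 tau5 -0.066
t 17.87 pos [ 0.66  -0.056  0.19 ] F [-0.86  0.02 -4.27] Mtool [ 0.059 -0.036  0.059] Ftool [-0.86 -0.06  4.26] qd 0.0 open 0.0628 tau5 -0.057
t 17.95 pos [ 0.66  -0.056  0.19 ] F [-0.64  0.09 -4.2 ] Mtool [0.013 0.    0.037] Ftool [-0.6
[... 488 characters left out ...]
-0.062  0.188] F [-0.59 -0.17 -4.99] Mtool [ 0.031 -0.761 -0.001] Ftool [-0.6   0.14  4.99] qd 0.06 open 0.0627 tau5 0.037
fwd
t 19.37 pos [ 0.66  -0.056  0.189] F [-0.24 -0.35 -3.35] Mtool [ 0.024 -0.023  0.022] Ftool [-0.26  0.34  3.35] qd 0.04 open 0.0621 tau5 -0.091
t 19.45 pos [ 0.66  -0.056  0.19 ] F [-1.1  -0.32 -3.5 ] Mtool [ 0.054 -0.071 -0.056] Ftool [-1.12  0.27  3.5 ] qd 0.01 open 0.063 tau5 -0.069
t 19.53 pos [ 0.66  -0.056  0.19 ] F [ 0.03  0.61 -4.17] Mtool [ 0.069 -0.037 -0.009] Ftool [ 0.05 -0.61  4.17] qd 0.0 open 0.0627 tau5 -0.059
t 19.62 pos [ 0.66  -0.056  0.19 ] F [-0.03 -0.08 -3.91] Mtool [ 0.024  0.021 -0.005] Ftool [-0.04  0.08  3.91] qd 0.01 open 0.0629 tau5 -0.049
```

The repeat strokes agree: − arrivals average about +0.05 N m and + arrivals about −0.025, plus one burst of ±0.7 N m chatter after a − stroke. I'll settle, take one last look and hand in.

```bash
python3 -m pendant '[{"dp":[0,0,0],"turn":0},{"dp":[0,0,0],"turn":0},{"dp":[0,0,0],"turn":0},{"dp":[0,0,0],"turn":0},{"dp":[0,0,0],"turn":0}]' >/dev/null; python3 mom.py
python3 - <<'E'
from h import *
from workcell import *
im=capture("side"); v=cv2.resize(im,None,fx=1.25,fy=1.25)
s=env.state(); z0=s["tool_pos"][2]-.0235
x,y,_=s["tool_pos"]
for zz in(z0,z0+.06): cv2.polylines(v,[np.round((proj("side",box(x-.003,y,.044,.13,.064,zz,zz))[:4,::-1]+.5)*1.25).astype(int)],True,(255,0,255),1)
cv2.imwrite("pics/fin_side.png",cv2.resize(v[100:350,280:600],None,fx=2.4,fy=2.4))
E
```

```text
t 20.03 pos [ 0.661 -0.056  0.188] F [ 0.03  0.66 -3.92] Mtool [ 0.057 -0.006 -0.024] Ftool [ 0.06 -0.66  3.92] qd 0.0 open 0.0626 tau5 -0.027
```

View pics/fin_side.png

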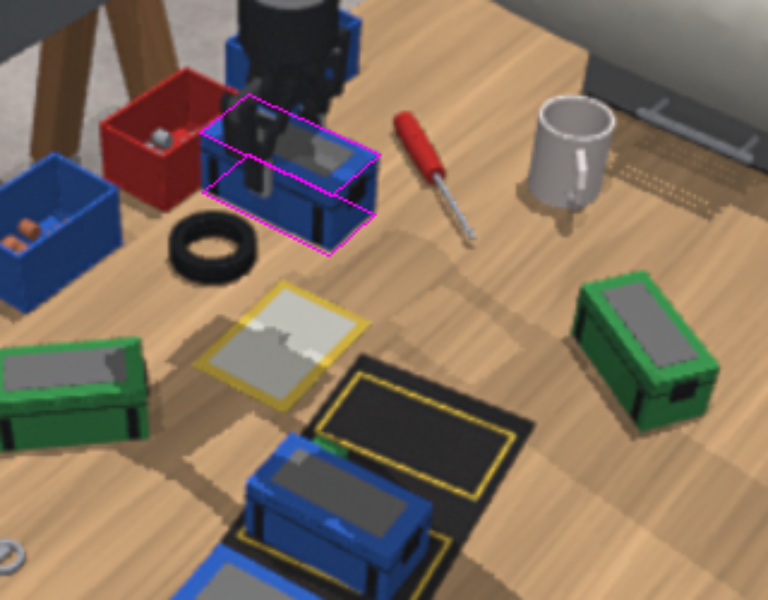

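```bash
python3 -c "
from workcell import ticket; print(ticket.close_job())"
```

```text
the job is handed in; nothing more can be done
None
```

I judged the right-hand case to be the one that rattles and handed the job in at about 20 s. The arm is holding it over the mat, and I never lifted the other two cases.

**How I decided:** I lifted the right-hand case clear of the board and shook it lengthwise in 120–160 mm strokes, about seven times to and fro. The balance moment followed the stroke direction: about +0.05 N m after strokes towards the robot, and −0.02 to −0.04 N m after strokes away. The sign also flipped when I stopped at the same spot from the opposite direction, and stayed flipped for about a second.

**Final hold:** the arm is still, with the tool at (0.661, −0.056, 0.188). The camera fit on first reaching the mat put the case at about (0.657, −0.057) and the mat centre at (0.658, −0.056). The case is level, with about 16 cm of air beneath it. The side camera shows both other cases standing in their bays and the bystanders in its view where they were.

**What did not fit cleanly:**
- **Size of the shift:** it averaged about 0.07 N m, less than the nominal 0.1.
- **Odd readings:** one early set of three readings did not show the shift. A few readings jumped by ±0.6–0.7 N m, which I put down to chatter or knocks.
- **No comparison case:** I did not shake a silent case to compare, so the choice rests on this case's readings alone.
- **Top camera:** the arm hid the held case from above, so the centring rests on the side camera and the tool position.

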